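# Slide the scrap copper plate off the sample stand into the bin

## Task

The copper plate in the two-lane sample stand is scrap: press lightly on its top with the closed fingertips, slide it along its lane without lifting it, and push it off the open end so that it drops into the blue bin below. Never press or push the soft copper with more than 20 N or lean on the stand, leave the steel plate seated in the other lane, and disturb nothing else.

Things in the scene. Friction and masses are not known exactly. Their poses are not given: they have to be found in the camera images.
- lane_stand: fixed aluminium stand, 140 (x) x 132 (y) x 104 mm, origin under its middle on the chest top. Three grey rails along x, 8 mm wide, tops 104 mm up, form two lanes 54 mm wide, centre lines at y = +31 and -31 mm, closed at x = +62 mm by a wall as high, open at -x. Lane floors 90 mm up: sprung tongues hinged at the closed end, see lane ends. Which plate lies in which lane varies
- scrap_bin: fixed blue open bin, 160 (x) x 170 (y) x 50 mm high, walls 4 mm, black mat on its floor; origin at the centre of its underside. It stands on the chest top below the open end of the stand, partly under its overhang, its x axis along the stand's
- copper_center (a point): centre of the loose orange-brown copper plate, 80 (x, along the lane) x 50 x 12 mm, 0.3 to 0.55 kg, flat on the floor at the closed end of a lane, top 2 mm below the rail tops, 2 mm beside it and at most 8 mm behind it: no room to grip or push at first. Slides easily (friction about 0.3); fingertips hold better, but slip if pressed under some 8 N. Too low by 1 mm adds 10 N there
- steel_plate_center (a point): centre of the silvery steel plate, same size and weight, lying in the other lane; it must stay there
- tape_roll: roll of brown tape, 96 mm wide, 48 mm high; origin at the centre of its underside; a bystander at the side, leave alone
- spirit_lamp: glass spirit lamp, 73 mm wide, 72 mm high; origin at the centre of its underside; a bystander at the side, leave alone
- goggles: green goggles, 128 x 163 x 76 mm; origin at the centre of its underside; a bystander at the side, leave alone
- cal_weight: small metal weight, 19 mm wide, 26 mm high; origin at the centre of its underside; a bystander at the side, leave alone
- weighing_dish: white dish, 46 mm wide, 10 mm high; origin at the centre of its underside; a bystander at the side, leave alone
- stopper_0: black stopper, 26 mm wide and high; origin at the centre of its underside; a bystander at the side, leave alone
- syringe: syringe, 30 x 124 x 17 mm; origin at the centre of its underside; a bystander at the side, leave alone
- copper: the same copper plate; origin at the centre of its underside
- lane_a_end (a point): unloaded position of the y = +31 mm lane's floor edge (stand x = -70 mm, top of floor, mid lane); beyond it (stand -x) a free drop into the bin. The sprung floor tongue sinks under load, hardly at its hinge but several mm (10 at most) near this edge, so a press made at a fixed height fades as it nears the edge. Axes as the stand's
- lane_b_end (a point): the same for the y = -31 mm lane, whose floor is sprung likewise
Mind the look-alikes: they are no part of the job. Several things have the shape of the copper; the one meant has the colours described above.

How it is judged (in metres and radians):
On the way:
1. the copper plate is drawn along its lane, flat on the lane's floor, until its centre is at least 35 mm past the middle of the stand towards the open end (x of copper_center in the frame of lane_stand between -0.09 and -0.035 m and z of copper_center in the frame of lane_stand between 0.08 and 0.106 m and angle between copper_center's own z axis and vertical below 0.2 rad), for 0.1 s.
At the end, for the whole second after the job is handed in: the copper plate lies at rest in the blue bin (its centre within the bin's outline and below its rim, in any attitude); the steel plate is within 8 mm of where it lay (x of copper_center in the frame of scrap_bin between -0.08 and 0.08 m and y of copper_center in the frame of scrap_bin between -0.085 and 0.085 m and z of copper_center in the frame of scrap_bin below 0.048 m and linear speed of copper below 0.02 m/s and distance of steel_plate_center from where it was at the start of the episode below 0.008 m); the robot touches nothing.
It fails at once if the copper plate is pressed or pushed by the robot with more than 20 N (contact force between any of the fingers, the arm and copper above 20 N).
It fails at once if the robot leans on the stand with more than 25 N (contact force between any of the fingers, the arm and lane_stand above 25 N).
It fails at once if the copper plate is lifted more than 15 mm off its lane's floor (z of copper_center in the frame of lane_stand above 0.111 m).
It fails at once if the steel plate is shifted by more than 10 mm (distance of steel_plate_center from where it was at the start of the episode above 0.01 m).
It fails at once if one of the things standing round is shifted by more than 20 mm (distance of any of tape_roll, spirit_lamp, goggles, cal_weight, weighing_dish, stopper_0, syringe from where it was at the start of the episode above 0.02 m).
It also fails if it takes over 56 s, if anything falls off the work surface, if the arm or the gripper's body presses on something with over 40 N, if the wrist force passes 120 N, or if a joint passes its speed limit or range.

## Robot

A 6-joint arm with a two-finger parallel gripper is mounted at the origin on a cart in front of the work surface, level with it; the furniture and walls round the work are solid. World frame = base frame: x ahead of the robot, y to its left, z up, the work surface at z = 0. Lengths are in m, angles in degrees, forces in N, time in s.
With the tool pointing down it reaches from about 0.3 to 0.75 m from the base axis. Payload 8.5 kg.
Tool frame: the origin (TCP) lies at the very end of the fingers, on their centre line; the grasp point (between the pads) lies 19 mm behind it; x points along the fingers, y is the direction in which the jaws open and shut, and the axes are right-handed (so a half turn about x gives the same grasp; the last joint's range is limited). The gripper opens to 85 mm and grips with 20 to 120 N. Pads are 22 mm wide; open, the fingers measure 114 mm over their backs; the gripper's body (76 mm by 85 mm) begins 54 mm behind the grasp point. The pads swing forward as they close: fully open they stand 13 mm farther back than shut.
Start: joints at [-89.456, 21.807, 74.336, -0, 83.858, -12.336], TCP at [0.123, -0.536, 0.231] pointing down, gripper open.
Joint ranges: [-178.18, 178.18], [-50.72, 133.34], [12.68, 142.11], [-81.47, 261.47], [9.98, 163.14], [-165.26, 165.26]. Speed limits (degrees/s): [136.94, 136.94, 180, 180, 180, 180].

## Interface

Orientations are given as a 3x3 rotation matrix whose columns are the frame's x, y, z axes.
In Python, from rig import env, eyes, close_job gives the robot as it stands.
- The arm moves only by the shell command python3 -m pendant 'ROWS' [OPENING] [FORCE]. ROWS is a JSON object of lists of equal length, an entry for each row: "travel": the shift along the world's x, y, z in mm, a list of three; "delta_rot": the turn, a rotation vector about the world's x, y, z in rad, a list of three. In form: {"travel": [[x, y, z], ...], "delta_rot": [[wx, wy, wz], ...]}. A call has 1 to 20 rows; each row shifts and turns the commanded pose from where the row before left it; what a row does not reach is not made up. A row lasts 1/12 s, in which the tool goes at most 41.7 mm and 7.16 degrees, less where a joint would pass 70% of its speed; a pose out of reach is approached as far as the arm can. A call with a gripper value outside its range is refused whole. OPENING is the finger opening in mm, from 0 to 85.4, set as the call begins (- or left out, the last holds). The fingers move at their own pace and stop on an object; FORCE is the grip in N (left out, the last holds). Time passes only in rows, so rows that do not move let the fingers close. It gives the time, the measured TCP pose, the force and the opening at its end, in the units of the state.
- env.observe(): the state, without advancing time (a new reading comes with each control period).
- eyes.get_image(name): name is "scene" or "top" or "wrist"; returns the picture (384x512x3 uint8, red, green, blue); there is no depth.
- eyes.camera_model(name): a dict with "vfov" (degrees; the focal length in pixels is half the picture's height over the tangent of half this angle, whatever the lens; pixels are square), "cx", "cy" (the principal point, pixels), "pose" (4x4, takes a point from camera to world coordinates). Camera axes: x right, y up, looking along -z (the intrinsics and any distortion apply to the point x, -y, -z); pixel columns grow to the right and rows downward; lengths in m; the calibration is good to about 2 mm. A picture is of the moment at which its call begins: read the wrist's pose just before it. camera_model takes no time and is no camera call; for the wrist camera it gives the pose at the moment of the call.
- close_job(): hands the job in, once; it reports no verdict.
The state is a dict: "time_s": time; "q": joint angles; "qvel": joint speeds; "joint_efforts": joint torques, N m; "position": TCP position; "tool_rot": TCP orientation; "ft_force": force on the tool from outside, world axes, zero at the start; "wrist_torque": the same for the moment, N m; "grip_width": finger opening in m.
Only numpy, scipy, OpenCV 4.12 (cv2) and the standard library are available. Lean on these libraries where they do the work, as an engineer would, in place of code of your own. Each camera call takes 0.05 s, during which the arm holds its last target. There are 200 camera calls.

## Working session

There is one attempt and no reset: what is moved stays moved. The work goes in short steps, Python scripts to look and compute and a shell command to move; the robot and the scene stay as the last step left them, time stands still between calls to the robot, and variables do not carry over. Pictures are saved under pics/ and viewed, about 8 in all and at most 12, crops included, and the job is handed in when it is done.

```bash
ls; mkdir -p pics
python3 - <<'E'
from rig import env,eyes
import cv2,numpy as np
for n in("top","scene"):
    im=eyes.get_image(n);cv2.imwrite(f"pics/{n}0.png",im[...,::-1])
    m=eyes.camera_model(n);print(n,m)
s=env.observe();print(s)
E
```

```text
pics
top {'vfov': 48.447360568205454, 'cx': 259.71706239845577, 'cy': 192.17297409143976, 'pose': array([[-1.08247739e-02,  9.91280420e-01, -1.31323850e-01,
         3.35077561e-01],
       [-9.99844111e-01, -8.89790464e-03,  1.52506021e-02,
        -1.22212369e-03],
       [ 1.39491162e-02,  1.31468462e-01,  9.91222208e-01,
         1.30648378e+00],
       [ 0.00000000e+00,  0.00000000e+00,  0.00000000e+00,
         1.00000000e+00]])}
scene {'vfov': 46.456151068131305, 'cx': 250.77738693431834, 'cy': 191.82826095373463, 'pose': array([[ 0.59785253,  0.35824443, -0.71710061, -0.47701312],
       [-0.80147217,  0.28349317, -0.52656812, -0.74083727],
       [ 0.01465303,  0.88954626,  0.45661005,  0.72402512],
       [ 0.        ,  0.        ,  0.        ,  1.        ]])}
{'time_s': 0.1, 'q': array([-8.94534814e+01,  2.18393723e+01,  7.43777708e+01,  9.63924932e-05,
        8.38597811e+01, -1.23357549e+01]), 'qvel': array([ 0.04454761, -0.16726667, -0.17805203,  0.10023767, -0.01573093,
       -0.07729404]), 'joint_efforts': array([ 5.30874997e-03, -4.49221087e+01, -2.31659281e+01, -9.40245991e-05,
        3.65709180e-03, -3.30693425e-06]), 'position': array([ 0.1226176 , -0.53589563,  0.23076805]), 'tool_rot': array([[-1.11334212e-05,  2.22948344e-01, -9.74830260e-01],
       [ 1.34253377e-03, -9.74829378e-01, -2.22948157e-01],
       [-9.99999099e-01, -1.31122472e-03, -2.88462495e-04]]), 'ft_force': array([0.83615013, 0.48790907, 0.0824797 ]), 'wrist_torque': array([-0.01472942, -0.01359838,  0.03526864]), 'grip_width': 0.08543128693852235}
```

View pics/top0.png

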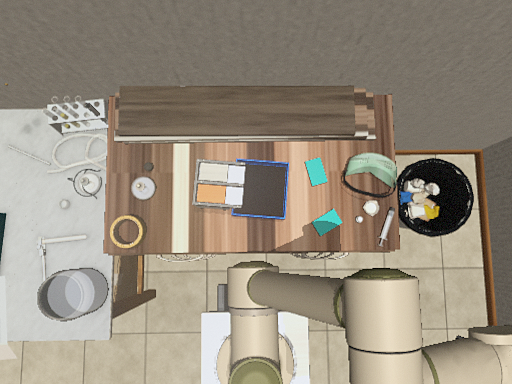

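View pics/scene0.png

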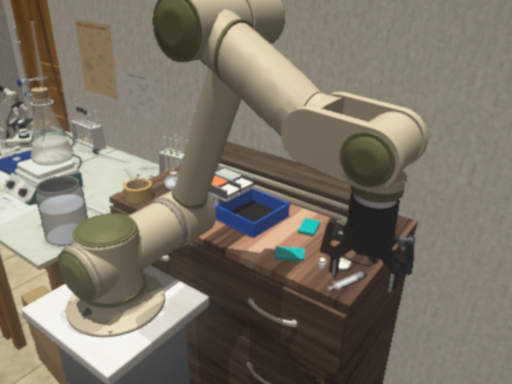

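The top view shows the stand at about (220,184), with its open end towards the right. The bin is at (265,190), the orange plate at (211,194) and a pale plate at (212,173). The teal plates at (316,171) and (327,221) are look-alikes by shape. The orange-brown one in the lane fits the description, so I'll confirm it in an enlarged crop.

```bash
cat > h.py <<'E'
import numpy as np,cv2
from rig import env,eyes
def ray(n,uv,z,m=None):
    m=m or eyes.camera_model(n);f=192/np.tan(np.radians(m["vfov"]/2));P=np.array(m["pose"])
    uv=np.atleast_2d(uv).astype(float)
    d=np.c_[(uv[:,0]-m["cx"])/f,-(uv[:,1]-m["cy"])/f,-np.ones(len(uv))]@P[:3,:3].T
    return P[:3,3]+d*((z-P[2,3])/d[:,2])[:,None]
E
python3 - <<'E'
from h import *
im=cv2.imread("pics/top0.png")
cv2.imwrite("pics/crop0.png",cv2.resize(im[150:230,185:295],None,fx=7,fy=7,interpolation=cv2.INTER_CUBIC))
hsv=cv2.cvtColor(im,cv2.COLOR_BGR2HSV)
sub=np.zeros(im.shape[:2],np.uint8);sub[155:225,190:295]=1
for name,lo,hi,z in(("copper",(5,100,170),(20,255,255),.102),("blue",(105,150,60),(130,255,255),.05)):
    m=cv2.inRange(hsv,lo,hi)*sub
    c=np.vstack([x for x in cv2.findContours(m,0,2)[0] if cv2.contourArea(x)>8])
    r=cv2.minAreaRect(c);b=cv2.boxPoints(r);print(name,r,cv2.boundingRect(c));p=ray("top",b,z);print(p.round(4),p.mean(0).round(4))
print(im[194,205:245:3],im[173,195:245:4])
E
```

```text
copper ((210.858642578125, 193.19656372070312), (27.82023811340332, 17.854778289794922), 4.763641834259033) (197, 184, 29, 20)
[[0.4712 0.1604 0.102 ]
 [0.5222 0.1566 0.102 ]
 [0.5148 0.0777 0.102 ]
 [0.4639 0.0819 0.102 ]] [0.493  0.1191 0.102 ]Traceback (most recent call last):
  File "<stdin>", line 8, in <module>
    return _nx.concatenate(arrs, 0, dtype=dtype, casting=casting)
           ~~~~~~~~~~~~~~~^^^^^^^^^^^^^^^^^^^^^^^^^^^^^^^^^^^^^^^
ValueError: need at least one array to concatenate
```

View pics/crop0.png

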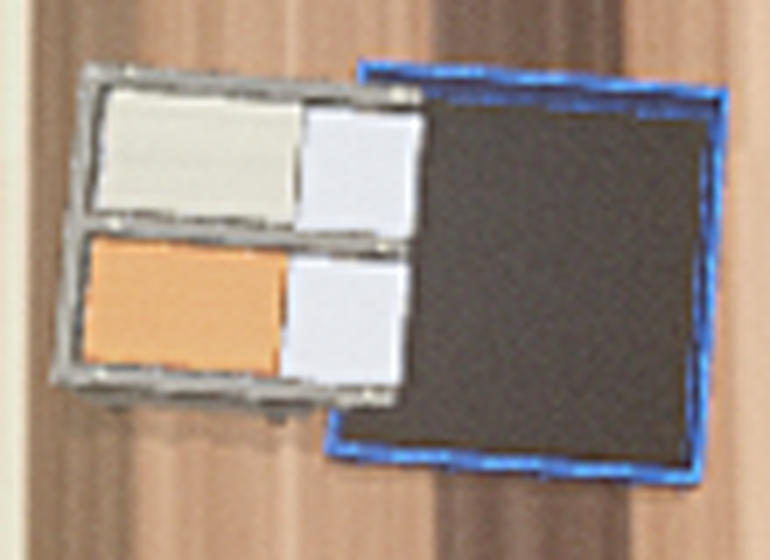

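The crop confirms it. The orange-brown plate lies in the lane nearer the robot and measures 79 x 51 mm. The pale plate in the other lane is the steel. The stand's outer corners in the crop are at about (82,65), (55,382), (395,403) and (420,92).

Run:
```python
from h import *
c=np.array([[82,65],[55,382],[395,403],[420,92]])
# stand xy of corners: (+70,-66),(+70,+66),(-70,66),(-70,-66)
p=ray("top",c/7-.43+[185,150],.104)[:,:2];print(p.round(4),[np.linalg.norm(p[i]-p[i-1]).round(4) for i in range(4)])
s=np.array([[70,-66],[70,66],[-70,66],[-70,-66]])/1e3
U,S,V=np.linalg.svd((s-s.mean(0)).T@(p-p.mean(0)));R=V.T@U.T;t=p.mean(0)
print("stand",t,"x axis",R[:,0],np.degrees(np.arctan2(R[1,0],R[0,0])),"y",R[:,1],"res",(p-(s@R.T+t)).round(4))
cop=np.array([.493,.1191]);print("copper in stand",R.T@(cop-t))
b=ray("top",np.array([[362,62],[725,90],[700,482],[330,455]])/7-.43+[185,150],.05)[:,:2];print("bin in stand",((b-t)@R).round(3))
o=env.observe();yd=o["tool_rot"][:2,1];print("yaw need",np.degrees(np.arctan2(*(-R[:,0])[::-1])-np.arctan2(*yd[::-1])))
for sx in(.04,):print("press pt",t+R@[sx,.031])
```

```text
[[0.5924 0.1611]
 [0.462  0.1708]
 [0.4522 0.0337]
 [0.58   0.0228]] [np.float64(0.1388), np.float64(0.1307), np.float64(0.1375), np.float64(0.1283)]
stand [0.521625   0.09708824] x axis [0.0799625  0.99679787] 85.41358977362866 y [-0.99679787  0.0799625 ] res [[-0.0007 -0.0005]
 [ 0.0005 -0.0013]
 [ 0.0019  0.0011]
 [-0.0018  0.0008]]
copper in stand [0.01965235 0.03029345]
bin in stand [[-0.042 -0.086]
 [-0.198 -0.085]
 [-0.197  0.083]
 [-0.041  0.083]]
yaw need -17.468684162044955
press pt [0.49392277 0.13943899]
```

```bash
python3 -m pendant '{"travel":[[18,36,0],[18,36,0],[18,36,0],[18,36,0],[18,36,0],[18,36,0],[18,36,0],[18,36,0],[18,36,0],[18,36,0],[18,36,0],[18,36,0],[18,36,0],[18,36,0],[18,36,0],[18,36,0],[18,36,0],[18,36,0],[18,30,0],[0,0,0]],"delta_rot":[[0,0,-0.03],[0,0,-0.03],[0,0,-0.03],[0,0,-0.03],[0,0,-0.03],[0,0,-0.03],[0,0,-0.03],[0,0,-0.03],[0,0,-0.03],[0,0,-0.03],[0,0,0],[0,0,0],[0,0,0],[0,0,0],[0,0,0],[0,0,0],[0,0,0],[0,0,0],[0,0,0],[0,0,0]]}' 0
```

```text
time_s: 1.77
position: [0.4662, 0.1461, 0.2306]
tool_rot: [[0.0, -0.071, -0.998], [0.001, -0.998, 0.071], [-1.0, -0.001, 0.0]]
ft_force: [-0.9, -0.3, 0.5]
grip_width: 0.0
```

```bash
python3 -m pendant '{"travel":[[14,-3,-14],[14,-4,-14],[0,0,-14],[0,0,-14],[0,0,-14],[0,0,-14],[0,0,-14],[0,0,-14],[0,0,0],[0,0,0],[0,0,0]],"delta_rot":[[0,0,0],[0,0,0],[0,0,0],[0,0,0],[0,0,0],[0,0,0],[0,0,0],[0,0,0],[0,0,0],[0,0,0],[0,0,0]]}' 0
python3 - <<'E'
from h import *
s=env.observe();print(s["ft_force"],s["position"],s["time_s"])
for n in("top","wrist"):cv2.imwrite(f"pics/{n}1.png",eyes.get_image(n)[...,::-1])
a=cv2.imread("pics/top1.png")[120:240,150:310];b=cv2.imread("pics/wrist1.png")
cv2.imwrite("pics/c1.png",np.hstack([cv2.resize(a,(400,300)),cv2.resize(b,(400,300))]))
E
```

```text
time_s: 2.68
position: [0.4929, 0.1347, 0.12]
tool_rot: [[0.001, -0.075, -0.997], [-0.0, -0.997, 0.075], [-1.0, -0.0, -0.001]]
ft_force: [0.3, -0.3, 0.1]
grip_width: 0.0001
[ 0.26604634 -0.28744947  0.0757934 ] [0.4928795  0.13467067 0.12004878] 2.6833
```

View pics/c1.png

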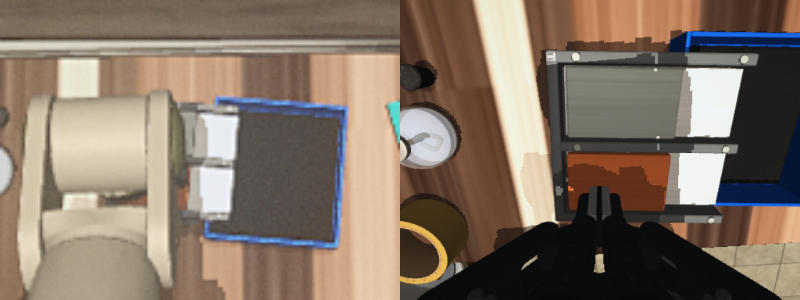

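The wrist view shows the closed fingertips at (598,190), above the orange plate (567–670, 152–212). The steel plate is in the other lane and the open end is to the right. Next I descend carefully.

```bash
python3 -m pendant '{"travel":[[0,0,-5],[0,0,-5],[0,0,-3],[0,0,0],[0,0,0]],"delta_rot":[[0,0,0],[0,0,0],[0,0,0],[0,0,0],[0,0,0]]}'; for i in 1 2; do :; done; python3 -m pendant '{"travel":[[0,0,-1],[0,0,-1],[0,0,0],[0,0,0]],"delta_rot":[[0,0,0],[0,0,0],[0,0,0],[0,0,0]]}'
```

```text
time_s: 3.2
position: [0.4925, 0.1349, 0.1061]
tool_rot: [[-0.001, -0.075, -0.997], [-0.0, -0.997, 0.075], [-1.0, 0.0, 0.001]]
ft_force: [-0.2, 0.6, 0.3]
grip_width: -0.0001
time_s: 3.53
position: [0.4926, 0.1349, 0.1043]
tool_rot: [[0.0, -0.075, -0.997], [0.0, -0.997, 0.075], [-1.0, -0.0, -0.0]]
ft_force: [-0.2, 0.2, 0.5]
grip_width: 0.0002
```

```bash
python3 -m pendant '{"travel":[[0,0,-1],[0,0,0],[0,0,0]],"delta_rot":[[0,0,0],[0,0,0],[0,0,0]]}'
```

```text
time_s: 3.78
position: [0.4926, 0.1349, 0.1033]
tool_rot: [[-0.0, -0.075, -0.997], [0.0, -0.997, 0.075], [-1.0, -0.0, 0.0]]
ft_force: [-0.1, -0.3, 0.1]
grip_width: 0.0001
```

```bash
python3 -m pendant '{"travel":[[0,0,-1],[0,0,0],[0,0,0]],"delta_rot":[[0,0,0],[0,0,0],[0,0,0]]}'
```

```text
time_s: 4.03
position: [0.4925, 0.1349, 0.1023]
tool_rot: [[-0.0, -0.075, -0.997], [-0.0, -0.997, 0.075], [-1.0, 0.0, 0.0]]
ft_force: [0.7, 0.8, -0.5]
grip_width: -0.0001
```

```bash
python3 -m pendant '{"travel":[[0,0,-0.5],[0,0,0],[0,0,0]],"delta_rot":[[0,0,0],[0,0,0],[0,0,0]]}'
```

```text
time_s: 4.28
position: [0.4926, 0.1348, 0.102]
tool_rot: [[0.0, -0.075, -0.997], [0.0, -0.997, 0.075], [-1.0, -0.0, -0.0]]
ft_force: [-1.7, 0.7, 3.0]
grip_width: 0.0003
```

```bash
python3 -m pendant '{"travel":[[0,0,-0.5],[0,0,0],[0,0,0]],"delta_rot":[[0,0,0],[0,0,0],[0,0,0]]}'
```

```text
time_s: 4.53
position: [0.4927, 0.1348, 0.1018]
tool_rot: [[0.001, -0.075, -0.997], [-0.0, -0.997, 0.075], [-1.0, 0.0, -0.001]]
ft_force: [-2.3, -0.2, 6.4]
grip_width: 0.0001
```

```bash
python3 -m pendant '{"travel":[[0,0,-0.4],[0,0,0],[0,0,0]],"delta_rot":[[0,0,0],[0,0,0],[0,0,0]]}'
```

```text
time_s: 4.78
position: [0.4927, 0.1348, 0.1017]
tool_rot: [[0.001, -0.075, -0.997], [-0.0, -0.997, 0.075], [-1.0, 0.0, -0.001]]
ft_force: [-3.3, -0.7, 10.4]
grip_width: -0.0
```

```bash
python3 -m pendant '{"travel":[[0,0,-0.2],[-0.2,-2,0],[-0.2,-2,0],[-0.2,-2,0],[0,0,0]],"delta_rot":[[0,0,0],[0,0,0],[0,0,0],[0,0,0],[0,0,0]]}'
```

```text
time_s: 5.2
position: [0.4928, 0.1291, 0.1016]
tool_rot: [[0.003, -0.075, -0.997], [0.001, -0.997, 0.075], [-1.0, -0.001, -0.003]]
ft_force: [0.2, 1.2, 8.7]
grip_width: -0.0
```

```bash
python3 -m pendant '{"travel":[[-0.2,-2,0],[-0.2,-2,-0.1],[0,0,0]],"delta_rot":[[0,0,0],[0,0,0],[0,0,0]]}'
```

```text
time_s: 5.45
position: [0.4925, 0.1251, 0.1015]
tool_rot: [[0.003, -0.075, -0.997], [0.001, -0.997, 0.075], [-1.0, -0.001, -0.003]]
ft_force: [0.8, 1.9, 8.2]
grip_width: 0.0004
```

```bash
python3 -m pendant '{"travel":[[0,0,-0.4],[-0.2,-2,-0.1],[-0.2,-2,-0.1]],"delta_rot":[[0,0,0],[0,0,0],[0,0,0]]}'
python3 - <<'E'
from h import *
n="top"
im=eyes.get_image("wrist")[...,::-1].copy();cv2.imwrite("pics/w2.png",im);m=eyes.camera_model("wrist")
h=cv2.cvtColor(im,cv2.COLOR_BGR2HSV);k=cv2.inRange(h,(3,150,60),(18,255,255))
c=[x for x in cv2.findContours(k,0,2)[0] if cv2.contourArea(x)>800]
for x in c:
    print(cv2.boundingRect(x),cv2.contourArea(x))
print(m,env.observe()["ft_force"])
cv2.imwrite("pics/c2.png",cv2.resize(im[:300,160:],None,fx=1.8,fy=1.8))
E
```

```text
time_s: 5.7
position: [0.4923, 0.1215, 0.1013]
tool_rot: [[0.004, -0.075, -0.997], [0.001, -0.997, 0.075], [-1.0, -0.002, -0.004]]
ft_force: [0.5, 3.0, 10.8]
grip_width: 0.0001
(0, 266, 59, 55) 1960.5
(209, 207, 147, 80) 8201.0
{'vfov': 67.49375678838354, 'cx': 254.64599070794952, 'cy': 193.6601571098999, 'pose': array([[-0.07429097,  0.94441833,  0.32024188,  0.57556095],
       [-0.99723516, -0.06980913, -0.02546996,  0.11489894],
       [-0.00169849, -0.32124865,  0.94699336,  0.24540332],
       [ 0.        ,  0.        ,  0.        ,  1.        ]])} [-0.08871861  3.36098009 10.87860902]
```

View pics/c2.png

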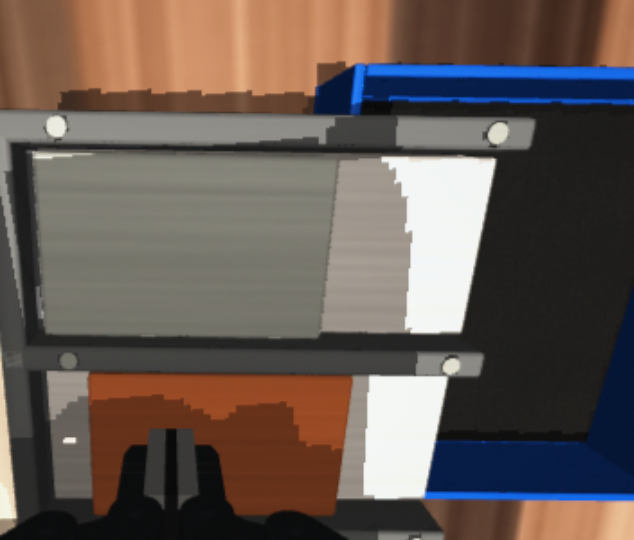

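The plate is following the fingers. A gap has opened behind it (crop x 48–90), and the steel plate is still seated. I'll continue, tracking the plate's edges numerically.

```bash
cat >> h.py <<'E'
T=np.array([.521625,.09709]);RX=np.array([.08,.9968])
def st(p):p=np.atleast_2d(p)[:,:2]-T;return np.c_[p@RX,p@[-RX[1],RX[0]]]*1e3
def track():
    im=eyes.get_image("wrist")[...,::-1].copy();m=eyes.camera_model("wrist")
    h=cv2.cvtColor(im,cv2.COLOR_BGR2HSV);k=cv2.inRange(h,(3,150,60),(18,255,255))
    k[:,:60]=0
    n,l,s,_=cv2.connectedComponentsWithStats(k);i=1+s[1:,4].argmax();top=s[i,1]
    r=top+8;u=np.where(l[r]==i)[0];e=st(ray("w",[[u[0],r],[u[-1],r]],.101,m))
    o=env.observe();print("plate edges stand mm",e.round(1).tolist(),"ctr",e[:,0].mean().round(1),"tcp",st(o["position"]).round(1),(o["position"][2]*1e3).round(1),o["ft_force"].round(1));return im
E
python3 -c "from h import *;track()"; python3 -m pendant '{"travel":[[-0.2,-2,-0.2],[-0.2,-2,-0.1],[-0.2,-2,-0.1],[-0.2,-2,-0.1]],"delta_rot":[[0,0,0],[0,0,0],[0,0,0],[0,0,0]]}'; python3 -c "from h import *;track()"
```

```text
plate edges stand mm [[46.8, 9.1], [-32.1, 8.6]] ctr 7.4 tcp [[21.7 31.1]] 101.3 [-0.6  2.4 10.6]
time_s: 6.13
position: [0.4917, 0.1134, 0.1009]
tool_rot: [[0.004, -0.075, -0.997], [0.001, -0.997, 0.075], [-1.0, -0.002, -0.004]]
ft_force: [-0.2, 4.2, 11.7]
grip_width: 0.0002
plate edges stand mm [[38.7, 8.9], [-40.0, 8.4]] ctr -0.7 tcp [[13.6 31.2]] 100.9 [-0.1  3.4 10.6]
```

```bash
python3 -m pendant '{"travel":[[-0.2,-2,-0.3],[-0.2,-2,-0.2],[-0.2,-2,-0.2],[-0.2,-2,-0.2]],"delta_rot":[[0,0,0],[0,0,0],[0,0,0],[0,0,0]]}'
```

```text
time_s: 6.52
position: [0.4911, 0.1055, 0.1002]
tool_rot: [[0.005, -0.075, -0.997], [0.001, -0.997, 0.075], [-1.0, -0.002, -0.005]]
ft_force: [0.1, 5.1, 13.6]
grip_width: -0.0002
```

```bash
python3 -m pendant '{"travel":[[-0.2,-2,-0.2],[-0.2,-2,-0.2],[-0.2,-2,-0.2],[-0.2,-2,-0.2]],"delta_rot":[[0,0,0],[0,0,0],[0,0,0],[0,0,0]]}'; python3 -c "from h import *;track()"
```

```text
time_s: 6.85
position: [0.4904, 0.0975, 0.0996]
tool_rot: [[0.005, -0.075, -0.997], [0.001, -0.997, 0.075], [-1.0, -0.002, -0.005]]
ft_force: [0.1, 4.7, 14.1]
grip_width: 0.0002
plate edges stand mm [[22.4, 8.9], [-55.1, 8.4]] ctr -16.3 tcp [[-2.4 31.2]] 99.5 [ 0.   4.7 14.5]
```

```bash
python3 -m pendant '{"travel":[[-0.2,-2,0],[-0.2,-2,-0.2],[-0.2,-2,-0.2],[-0.2,-2,-0.2]],"delta_rot":[[0,0,0],[0,0,0],[0,0,0],[0,0,0]]}'
```

```text
time_s: 7.23
position: [0.4896, 0.0894, 0.0989]
tool_rot: [[0.005, -0.075, -0.997], [0.001, -0.997, 0.075], [-1.0, -0.002, -0.005]]
ft_force: [1.2, 4.7, 13.8]
grip_width: 0.0002
```

```bash
python3 -m pendant '{"travel":[[-0.2,-2,-0.2],[-0.2,-2,-0.2],[-0.2,-2,-0.2],[-0.2,-2,-0.2]],"delta_rot":[[0,0,0],[0,0,0],[0,0,0],[0,0,0]]}'; python3 -c "from h import *;track()"
```

```text
time_s: 7.57
position: [0.4888, 0.0814, 0.0981]
tool_rot: [[0.005, -0.075, -0.997], [0.001, -0.997, 0.075], [-1.0, -0.002, -0.005]]
ft_force: [0.6, 3.7, 15.3]
grip_width: -0.0001
plate edges stand mm [[6.0, 8.1], [-70.6, 7.6]] ctr -32.3 tcp [[-18.6  31.4]] 98.1 [ 0.2  3.5 15.3]
```

```bash
python3 -m pendant '{"travel":[[-0.2,-2,0],[-0.2,-2,-0.1],[-0.2,-2,-0.2],[-0.2,-2,-0.2]],"delta_rot":[[0,0,0],[0,0,0],[0,0,0],[0,0,0]]}'
```

```text
time_s: 7.95
position: [0.4879, 0.0733, 0.0975]
tool_rot: [[0.005, -0.075, -0.997], [0.001, -0.997, 0.075], [-1.0, -0.001, -0.005]]
ft_force: [1.4, 4.3, 14.9]
grip_width: -0.0001
```

```bash
python3 -m pendant '{"travel":[[-0.2,-2,-0.2],[-0.2,-2,-0.2],[0,0,0],[0,0,0]],"delta_rot":[[0,0,0],[0,0,0],[0,0,0],[0,0,0]]}'; python3 -c "
from h import *
im=track();cv2.imwrite('pics/w3.png',im)"
```

```text
time_s: 8.28
position: [0.4875, 0.0691, 0.0971]
tool_rot: [[0.005, -0.075, -0.997], [0.0, -0.997, 0.075], [-1.0, -0.001, -0.005]]
ft_force: [-0.3, 2.0, 13.4]
grip_width: -0.0
plate edges stand mm [[-6.4, 4.6], [-82.5, 4.1]] ctr -44.5 tcp [[-30.7  31.8]] 97.1 [ 0.5  1.6 14. ]
```

View pics/w3.png

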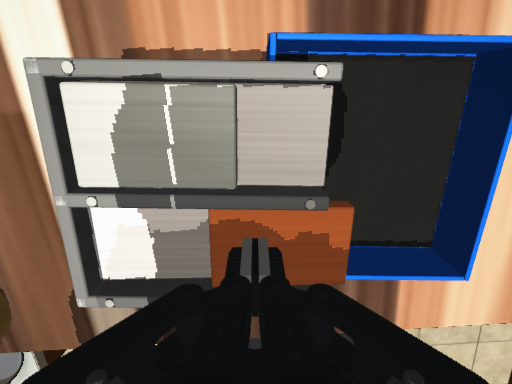

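The plate now overhangs the edge (210–353, 203–285). Its rear edge is near stand x = -6 and its centre near -44, and it's still flat. I'll lift off, go behind it and push.

```bash
python3 -m pendant '{"travel":[[0,0,-0],[0,0,1],[0,0,2],[0,0,10],[0,0,10],[1.2,15,0],[1.2,15,0],[1.2,15,0],[1,12,0],[0,0,0],[0,0,0]],"delta_rot":[[0,0,0],[0,0,0],[0,0,0],[0,0,0],[0,0,0],[0,0,0],[0,0,0],[0,0,0],[0,0,0],[0,0,0],[0,0,0]]}'; python3 -c "
from h import *
im=track();cv2.imwrite('pics/w4.png',im)"
```

```text
time_s: 9.25
position: [0.4905, 0.1261, 0.1183]
tool_rot: [[-0.0, -0.074, -0.997], [-0.0, -0.997, 0.074], [-1.0, 0.0, 0.0]]
ft_force: [0.3, -0.4, 0.2]
grip_width: -0.0005
plate edges stand mm [[-4.3, 7.8], [-85.5, 7.3]] ctr -44.9 tcp [[26.  33.3]] 118.4 [ 0.1 -0.  -0.1]
```

View pics/w4.png

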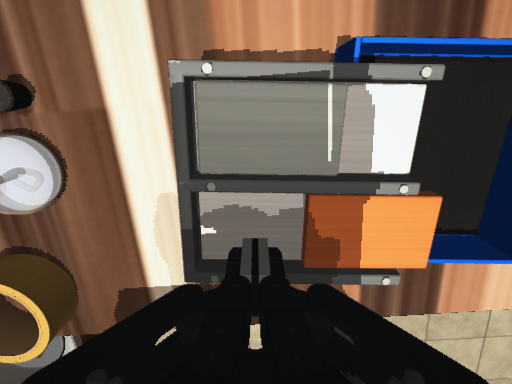

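The plate stayed put (303–441, 193–268), and the fingertips are in the gap behind it. I'll lower them.

```bash
python3 -m pendant '{"travel":[[1.5,0,-6],[0,0,-6],[0,0,-4],[0,0,-3],[0,0,-2],[0,0,-2],[0,0,0],[0,0,0]],"delta_rot":[[0,0,0],[0,0,0],[0,0,0],[0,0,0],[0,0,0],[0,0,0],[0,0,0],[0,0,0]]}'
```

```text
time_s: 9.97
position: [0.4921, 0.1258, 0.0955]
tool_rot: [[0.0, -0.075, -0.997], [-0.0, -0.997, 0.075], [-1.0, 0.0, -0.0]]
ft_force: [-0.0, -0.6, -0.4]
grip_width: 0.0001
```

```bash
python3 -m pendant '{"travel":[[-0.2,-3,0],[-0.2,-3,0],[-0.2,-3,0],[-0.2,-2,0],[-0.2,-2,0],[-0.2,-2,0],[-0.2,-2,0],[-0.2,-2,0],[-0.2,-2,0],[-0.2,-2,0]],"delta_rot":[[0,0,0],[0,0,0],[0,0,0],[0,0,0],[0,0,0],[0,0,0],[0,0,0],[0,0,0],[0,0,0],[0,0,0]]}'; python3 -c "from h import *;track()"
```

```text
time_s: 10.8
position: [0.4901, 0.1027, 0.0955]
tool_rot: [[0.0, -0.075, -0.997], [0.0, -0.997, 0.075], [-1.0, -0.0, -0.0]]
ft_force: [0.6, -0.2, -0.5]
grip_width: -0.0
plate edges stand mm [[-5.4, 6.6], [-84.7, 6.1]] ctr -45.1 tcp [[ 2.8 31.9]] 95.5 [ 0.4  0.3 -0. ]
```

```bash
python3 -m pendant '{"travel":[[-0.2,-2,0],[-0.2,-2,0],[-0.2,-2,-0.2],[-0.2,-2,-0.2],[-0.2,-2,-0.2],[-0.2,-2,-0.2],[-0.2,-2,-0.2]],"delta_rot":[[0,0,0],[0,0,0],[0,0,0],[0,0,0],[0,0,0],[0,0,0],[0,0,0]]}'; python3 -c "from h import *;track()"
```

```text
time_s: 11.43
position: [0.4887, 0.0887, 0.0945]
tool_rot: [[0.0, -0.075, -0.997], [0.0, -0.997, 0.075], [-1.0, -0.0, -0.0]]
ft_force: [1.0, 1.5, 0.2]
grip_width: -0.0003
plate edges stand mm [[-17.9, 5.8], [-97.0, 5.4]] ctr -57.5 tcp [[-11.3  32.1]] 94.5 [0.1 0.4 0.6]
```

Pushing works with about 1.5 N.

```bash
python3 -m pendant '{"travel":[[-0.2,-2,0],[-0.2,-2,-0.2],[-0.2,-2,0],[-0.2,-2,-0.2],[-0.2,-2,0],[-0.2,-2,-0.2]],"delta_rot":[[0,0,0],[0,0,0],[0,0,0],[0,0,0],[0,0,0],[0,0,0]]}'; python3 -c "
from h import *
im=track();cv2.imwrite('pics/w5.png',im)"
```

```text
time_s: 11.98
position: [0.4875, 0.0767, 0.094]
tool_rot: [[0.0, -0.075, -0.997], [0.0, -0.997, 0.075], [-1.0, -0.0, -0.0]]
ft_force: [0.0, 1.5, 1.6]
grip_width: -0.0001
plate edges stand mm [[-29.9, 5.3], [-108.1, 4.8]] ctr -69.0 tcp [[-23.4  32.3]] 93.9 [ 0.4 -0.   1.3]
```

```bash
python3 -m pendant '{"travel":[[-0.2,-2,0],[-0.2,-2,0],[-0.2,-2,0],[-0.2,-2,0]],"delta_rot":[[0,0,0],[0,0,0],[0,0,0],[0,0,0]]}'; python3 -c "
from h import *
im=track();cv2.imwrite('pics/w6.png',im)"
```

```text
time_s: 12.37
position: [0.4867, 0.0687, 0.0939]
tool_rot: [[0.0, -0.075, -0.997], [0.0, -0.997, 0.075], [-1.0, -0.0, -0.0]]
ft_force: [-0.2, 1.2, 1.7]
grip_width: -0.0
plate edges stand mm [[-37.5, 5.4], [-115.7, 5.0]] ctr -76.6 tcp [[-31.4  32.5]] 94.0 [0.4 0.3 1.8]
```

View pics/w6.png

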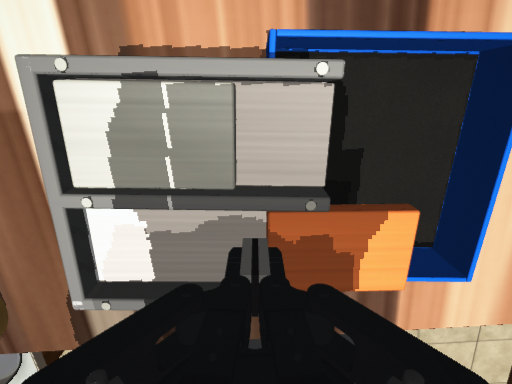

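The plate (267–420, 205–291) sits with its centre just past the edge and the fingertips behind it. I'll keep pushing.

```bash
python3 -m pendant '{"travel":[[-0.2,-3,0],[-0.2,-3,0],[-0.2,-3,0],[-0.2,-3,0]],"delta_rot":[[0,0,0],[0,0,0],[0,0,0],[0,0,0]]}'; python3 -c "
from h import *
im=track();cv2.imwrite('pics/w7.png',im)"
```

```text
time_s: 12.75
position: [0.4861, 0.0565, 0.0941]
tool_rot: [[0.001, -0.075, -0.997], [-0.0, -0.997, 0.075], [-1.0, 0.0, -0.001]]
ft_force: [-0.4, 1.0, 4.8]
grip_width: 0.0003
plate edges stand mm [[-69.8, 1.2], [-121.9, 0.9]] ctr -95.8 tcp [[-43.9  32.1]] 94.2 [ 0.5 -1.6  4.1]
```

```bash
python3 -m pendant '{"travel":[[0,0,1],[0,0,1],[0,0,0]],"delta_rot":[[0,0,0],[0,0,0],[0,0,0]]}'; python3 -c "
from h import *
im=track();cv2.imwrite('pics/w8.png',im)"
```

```text
time_s: 13.05
position: [0.4861, 0.0566, 0.0962]
tool_rot: [[0.0, -0.075, -0.997], [-0.001, -0.997, 0.075], [-1.0, 0.001, -0.001]]
ft_force: [-0.6, -2.3, 3.5]
grip_width: -0.0001
plate edges stand mm [[-75.8, -1.3], [-116.5, -1.6]] ctr -96.2 tcp [[-43.1  32.2]] 96.1 [ 0.2 -1.9  4.5]
```

View pics/w8.png

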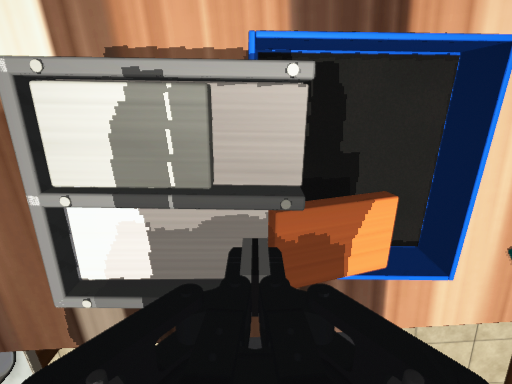

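The plate has tipped steeply over the edge (268–398, 193–287), and its tail is held by the fingertip at 4–5 N upward. I'll raise the tool to let it slide off.

```bash
python3 -m pendant '{"travel":[[0,0,2],[0,0,2],[0,0,3],[0,0,3],[0,0,3],[0,0,0],[0,0,0]],"delta_rot":[[0,0,0],[0,0,0],[0,0,0],[0,0,0],[0,0,0],[0,0,0],[0,0,0]]}'; python3 -c "
from h import *
im=track();cv2.imwrite('pics/w9.png',im)
cv2.imwrite('pics/t9.png',eyes.get_image('top')[...,::-1])
a=cv2.imread('pics/t9.png')[120:240,150:310]
cv2.imwrite('pics/c9.png',np.hstack([cv2.resize(a,(400,300)),cv2.resize(im,(400,300))]))"
```

```text
time_s: 13.68
position: [0.4859, 0.0569, 0.109]
tool_rot: [[0.0, -0.075, -0.997], [0.0, -0.997, 0.075], [-1.0, -0.0, -0.0]]
ft_force: [-0.1, 0.2, 0.1]
grip_width: 0.0001
plate edges stand mm [[-73.7, -12.1], [-85.1, -12.2]] ctr -79.4 tcp [[-42.9  32.4]] 108.9 [-0.2 -0.4 -0.7]
```

View pics/c9.png

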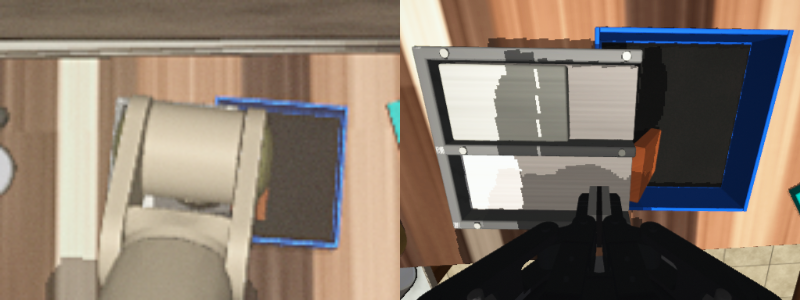

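The plate is off the lane and in the bin, but it appears to be standing on end against the stand. I'll retreat and measure it.

```bash
python3 -m pendant '{"travel":[[0,0,20],[0,0,20],[0,0,30],[0,0,30],[-5,-10,20],[-5,-30,0],[-5,-35,0],[-5,-35,0],[-5,-35,0],[-5,-35,0],[-5,-35,0],[-5,-35,0],[-5,-35,0],[0,0,0],[0,0,0]],"delta_rot":[[0,0,0],[0,0,0],[0,0,0],[0,0,0],[0,0,0],[0,0,0],[0,0,0],[0,0,0],[0,0,0],[0,0,0],[0,0,0],[0,0,0],[0,0,0],[0,0,0],[0,0,0]]}'; python3 -c "
from h import *
cv2.imwrite('pics/t10.png',eyes.get_image('top')[...,::-1])
cv2.imwrite('pics/s10.png',eyes.get_image('scene')[...,::-1])
a=cv2.imread('pics/t10.png')[150:230,185:295];b=cv2.imread('pics/s10.png')[160:240,190:300]
cv2.imwrite('pics/c10.png',np.hstack([cv2.resize(a,(400,291),interpolation=2),cv2.resize(b,(400,291),interpolation=2)]))"
```

```text
time_s: 15.03
position: [0.4404, -0.2295, 0.2284]
tool_rot: [[-0.001, -0.078, -0.997], [0.001, -0.997, 0.078], [-1.0, -0.001, 0.001]]
ft_force: [-0.8, 0.9, 0.3]
grip_width: 0.0001
```

View pics/c10.png

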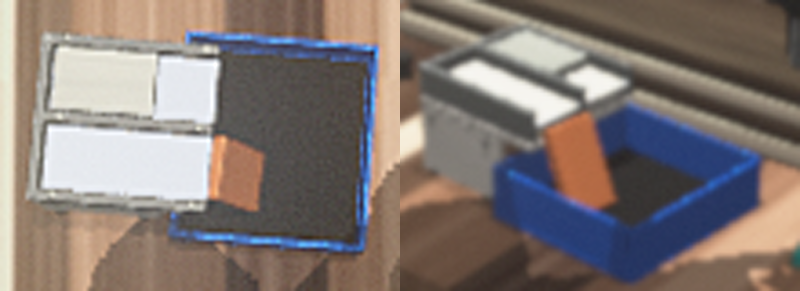

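The copper stands on end in the bin, leaning on the stand's end. In the top crop it is at (210–265, 137–212), and in the scene crop its face runs from (545,128) and (583,112) to (615,200). The steel plate has not moved. I'll triangulate to check the centre height and whether it's at rest.

Run:
```python
from h import *
ct=lambda x,y:np.array([x/3.636+185-.36,y/3.6375+150-.36]);cs=lambda x,y:np.array([(x-400)/3.636+190-.36,y/3.6375+160-.36])
def tri(a,b):
    P,Q=[],[]
    for n,uv in(("top",a),("scene",b)):
        p=ray(n,uv,0)[0];o=np.array(eyes.camera_model(n)["pose"])[:3,3];d=p-o;d/=np.linalg.norm(d);M=np.eye(3)-np.outer(d,d);P.append(M);Q.append(M@o)
    x=np.linalg.solve(sum(P),sum(Q));return x,[np.linalg.norm(P[i]@x-Q[i]).round(4) for i in(0,1)]
for nm,a,b in(("low far",ct(265,152),cs(615,200)),("up far",ct(228,138),cs(583,112)),("up near",ct(217,206),cs(545,128))):
    x,e=tri(a,b);print(nm,x.round(4),"stand",st(x).round(1),e)
o=cv2.imread("pics/t10.png");n=eyes.get_image("top")[...,::-1]
print("diff in bin/stand",np.abs(o[155:225,190:295].astype(int)-n[155:225,190:295]).max(), "diff elsewhere vs start (steel)",np.abs(cv2.imread("pics/top0.png")[160:182,195:245].astype(int)-n[160:182,195:245]).mean())
```

```text
low far [ 0.5076 -0.0133  0.0148] stand [[-111.1    5.2]] [np.float64(0.0015), np.float64(0.0015)]
up far [0.5071 0.0186 0.091 ] stand [[-79.4   8.2]] [np.float64(0.0041), np.float64(0.0041)]
up near [0.4557 0.0243 0.0943] stand [[-77.8  59.9]] [np.float64(0.0003), np.float64(0.0003)]
diff in bin/stand 90 diff elsewhere vs start (steel) 1.6093939393939394
```

Triangulating from the far views puts the centre somewhere near 45–51 mm against the 48 mm limit, which is too uncertain. I'll measure it from two close wrist views.

```bash
cat > w.py <<'E'
from h import *;import pickle,sys
im=eyes.get_image("wrist")[...,::-1].copy();m=eyes.camera_model("wrist")
pickle.dump((im,m),open(sys.argv[1],"wb"));cv2.imwrite(sys.argv[1]+".png",im)
h=cv2.cvtColor(im,cv2.COLOR_BGR2HSV)
k=cv2.inRange(h,(3,130,50),(18,255,255));n,l,s,c=cv2.connectedComponentsWithStats(k)
for i in range(1,n):
    if s[i,4]>150:
        p=ray("w",c[i],.05,m)[0];q=cv2.findContours((l==i).astype(np.uint8),0,1)[0][0]
        print(s[i],st(p).round(0),cv2.approxPolyDP(q,3,True)[:,0].tolist() if abs(st(p)[0,0]+90)<40 else"")
k=cv2.inRange(h,(105,130,30),(130,255,255));n,l,s,c=cv2.connectedComponentsWithStats(k)
i=1+s[1:,4].argmax();print("blue",s[i])
E
python3 -m pendant '{"travel":[[0,30,0],[0,30,0],[0,20,0],[0,0,0],[0,0,0],[0,0,0]],"delta_rot":[[0,0,0],[0,0,0],[0,0,0],[0,0,0],[0,0,0],[0,0,0]]}'|head -2; python3 w.py pics/A
python3 -m pendant '{"travel":[[0,30,0],[0,30,0],[0,30,0],[0,30,0],[0,0,0],[0,0,0],[0,0,0]],"delta_rot":[[0,0,0],[0,0,0],[0,0,0],[0,0,0],[0,0,0],[0,0,0],[0,0,0]]}'|head -2; python3 w.py pics/B
python3 -c "
import cv2,numpy as np
a,b=cv2.imread('pics/A.png'),cv2.imread('pics/B.png');print(a.shape)
cv2.imwrite('pics/AB.png',np.vstack([cv2.resize(a,None,fx=1.0,fy=.75),cv2.resize(b,None,fx=1.0,fy=.75)]))"
```

```text
time_s: 15.68
position: [0.4411, -0.148, 0.2291]
[  0   0  20  39 474] [[ -6. -91.]] 
[ 39   0  28  25 434] [[-54. -99.]] [[39, 0], [46, 24], [51, 22], [47, 17], [48, 1], [53, 22], [66, 24], [60, 0]]
[ 81   0  14  26 200] [[-86. -99.]] [[81, 0], [87, 25], [92, 25], [89, 2]]
[145   0  15  27 252] [[-149.  -98.]] 
[160   0  33  27 747] [[-173.  -99.]] 
[204   0  19 131 596] [[-208.  -48.]] 
[275   0  37  46 483] [[-294. -100.]] 
[ 319    0   62  234 8567] [[-354.   -3.]] 
[396  45  20  58 851] [[-407.  -47.]] 
[426  45  17  58 424] [[-437.  -45.]] 
[371  53  12  32 277] [[-377.  -51.]] 
[440  54  13  48 327] [[-450.  -42.]] 
[ 267   70   41   90 1864] [[-284.   -2.]] 
[ 384  108   26  123 1697] [[-416.   63.]] 
[ 454  108   58  255 1986] [[-535.  126.]] 
[  71  119   72   53 3162] [[-85.  28.]] [[140, 121], [71, 122], [77, 168], [86, 171], [141, 159]]
[215 136  12  48 305] [[-212.   43.]] 
[460 145  24  81 608] [[-507.   84.]] 
[404 160  23  70 474] [[-443.   91.]] 
[  30  189   63   64 2571] [[-17. 124.]] 
[201 188  17  54 384] [[-195.  116.]] 
[  0 190  38  90 863] [[ 42. 140.]] 
[ 2
[... 922 characters left out ...]
855] [[-396.   18.]] 
[ 191  111   46   53 2159] [[-85.  28.]] [[236, 112], [191, 113], [193, 162], [234, 152]]
[ 469  152   43   73 1556] [[-412.  100.]] 
[  89  181   37   68 1071] [[ 47. 121.]] 
[365 181  12  51 314] [[-271.  111.]] 
[ 115  182   59   66 2466] [[  1. 124.]] 
[ 177  182   49   62 1810] [[-68. 121.]] [[178, 183], [183, 217], [186, 210], [190, 224], [188, 242], [225, 240], [219, 229], [221, 209], [214, 200], [220, 197], [215, 193], [218, 185], [208, 184], [207, 188], [206, 184]]
[288 184  13  53 423] [[-179.  113.]] 
[393 184  34  46 841] [[-318.  117.]] 
[  0 209  14  47 226] [[180. 153.]] 
[475 222  37 153 831] [[-458.  248.]] 
blue [ 161   15  162  169 5887]
(384, 512, 3)
```

Run:
```python
from h import *;import pickle
D=[pickle.load(open(f"pics/{c}","rb")) for c in"AB"]
def tri(a,b):
    P,Q=[],[]
    for (im,m),uv in zip(D,(a,b)):
        o=np.array(m["pose"])[:3,3];d=ray("w",uv,0,m)[0]-o;d/=np.linalg.norm(d);M=np.eye(3)-np.outer(d,d);P.append(M);Q.append(M@o)
    x=np.linalg.solve(sum(P),sum(Q));print(st(x).round(1)[0],"z",(x[2]*1e3).round(1),"err mm",(1e3*np.linalg.norm(P[0]@x-Q[0])).round(2))
for a,b in(((140,121),(236,112)),((141,159),(234,152)),((71,122),(191,113)),((77,168),(193,162))):tri(a,b)
for (im,m) in D:
    h=cv2.cvtColor(im,cv2.COLOR_BGR2HSV);k=cv2.inRange(h,(105,130,30),(130,255,255))
    c=max(cv2.findContours(k,0,1)[0],key=cv2.contourArea);print("rim",cv2.approxPolyDP(cv2.convexHull(c),4,True)[:,0].tolist())
    g=cv2.inRange(h,(0,0,0),(180,140,70));u,v=(m["cx"],m["cy"]);
    n,l,s,ce=cv2.connectedComponentsWithStats(g)
    i=max(range(1,n),key=lambda i:s[i,4]*(np.linalg.norm(st(ray("w",ce[i],.005,m)[0])[0]-[-130,0])<50));
    c=cv2.findContours((l==i).astype(np.uint8),0,1)[0][0];print("mat",s[i],cv2.approxPolyDP(c,3,True)[:,0].tolist())
```

```text
[-109.2    6.9] z 8.4 err mm 0.99
[-106.    54.6] z 11.6 err mm 0.14
[-69.8   3. ] z 82.2 err mm 0.05
[-69.6  49.4] z 87.0 err mm 1.17
rim [[42, 26], [202, 28], [210, 39], [214, 179], [209, 189], [74, 188]]
mat [   75    41   131   135 13299] [[75, 41], [87, 120], [141, 120], [143, 158], [96, 170], [98, 173], [205, 175], [199, 42]]
rim [[161, 15], [322, 18], [310, 182], [178, 181]]
mat [   21    28   288   154 16397] [[308, 34], [182, 32], [178, 28], [178, 38], [21, 36], [36, 104], [172, 106], [176, 115], [212, 110], [238, 113], [236, 151], [195, 164], [194, 170], [62, 168], [58, 165], [48, 114], [38, 113], [51, 171], [172, 173], [172, 180], [186, 181], [196, 167], [299, 169]]
```

View pics/AB.png

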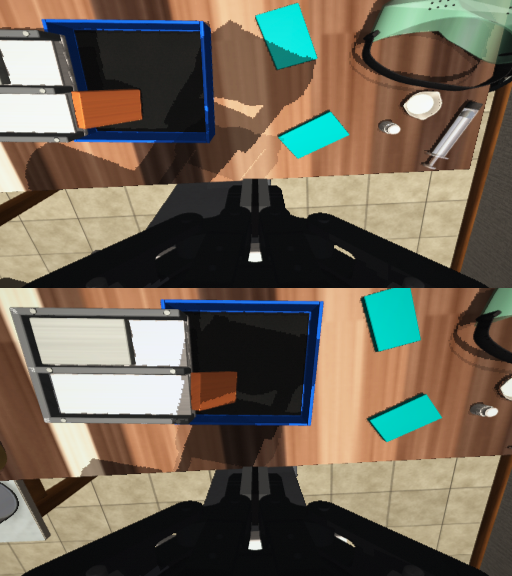

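The picture shows the copper standing in the bin against the stand (view A 71–141, 121–171), with the steel seated and the bystanders in place. I'll check the bias using the rim, whose height of 50 mm is known, and measure the mat.

```bash
python3 - <<'E'
from h import *;import pickle
D=[pickle.load(open(f"pics/{c}","rb")) for c in"AB"]
def tri(n,a,b):
    P,Q=[],[]
    for (im,m),uv in zip(D,(a,b)):
        o=np.array(m["pose"])[:3,3];d=ray("w",uv,0,m)[0]-o;d/=np.linalg.norm(d);M=np.eye(3)-np.outer(d,d);P.append(M);Q.append(M@o)
    x=np.linalg.solve(sum(P),sum(Q));print(n,st(x).round(1)[0],"z",(x[2]*1e3).round(1),"err mm",(1e3*np.linalg.norm(P[0]@x-Q[0])).round(2))
tri("mat",(199,42),(308,34));tri("mat",(205,175),(299,169))
tri("rim l",(42,26),(161,15));tri("rim r",(211,28),(322,18));tri("rim br",(214,189),(310,182))
E
python3 w.py pics/C | grep -- "-85\."
```

```text
mat [-189.3  -77.3] z 21.6 err mm 0.55
mat [-188.1   73.6] z 19.9 err mm 0.48
rim l [-40.1 -86.9] z 50.7 err mm 0.4
rim r [-203.1  -91.5] z 22.6 err mm 0.24
rim br [-200.6   87.5] z 32.6 err mm 0.12
[ 190  111   47   53 2181] [[-85.  28.]] [[236, 112], [190, 113], [192, 162], [201, 163], [234, 152]]
```

The lower edge gives a centre height of about 46 mm and the upper edge about 48.5 mm, so the 48 mm limit is too close to trust. The plate is at rest. I'll tip it over into the bin by pressing very lightly on its upper end and dragging towards the bin. That should need only about 1 N of sideways force.

```bash
python3 -m pendant '{"travel":[[16,16,0],[16,16,0],[15,16.5,-10],[0,0,-25],[0,0,-25],[0,0,-25],[0,0,-20],[0,0,-15],[0,0,-8],[0,0,0],[0,0,0]],"delta_rot":[[0,0,0],[0,0,0],[0,0,0],[0,0,0],[0,0,0],[0,0,0],[0,0,0],[0,0,0],[0,0,0],[0,0,0],[0,0,0]]}'; python3 -c "from h import *;track()"
```

```text
time_s: 17.33
position: [0.4883, 0.0197, 0.1012]
tool_rot: [[0.0, -0.076, -0.997], [-0.0, -0.997, 0.076], [-1.0, 0.0, -0.0]]
ft_force: [0.2, 0.5, 0.1]
grip_width: 0.0001
plate edges stand mm [[-85.2, -15.1], [-97.8, -15.2]] ctr -91.5 tcp [[-79.7  26.9]] 101.7 [-0.7  0.3  0.5]
```

```bash
python3 -m pendant '{"travel":[[0,0,-2],[0,0,-2],[0,0,-2],[0,0,0],[0,0,0]],"delta_rot":[[0,0,0],[0,0,0],[0,0,0],[0,0,0],[0,0,0]]}' | sed -n '2p;4p'; python3 -m pendant '{"travel":[[0,0,-1],[0,0,-1],[0,0,0],[0,0,0]],"delta_rot":[[0,0,0],[0,0,0],[0,0,0],[0,0,0]]}' | sed -n '2p;4p'
```

```text
position: [0.4879, 0.0204, 0.095]
ft_force: [0.1, -0.5, 1.2]
position: [0.4879, 0.0204, 0.0929]
ft_force: [-0.6, 0.2, 0.1]
```

```bash
python3 -m pendant '{"travel":[[0,0,-1],[0,0,0],[0,0,0]],"delta_rot":[[0,0,0],[0,0,0],[0,0,0]]}' | sed -n '2p;4p'
```

```text
position: [0.4879, 0.0204, 0.0918]
ft_force: [-0.5, 0.1, -0.6]
```

```bash
python3 -m pendant '{"travel":[[0,0,-1],[0,0,0],[0,0,0]],"delta_rot":[[0,0,0],[0,0,0],[0,0,0]]}' | sed -n '2p;4p'
```

```text
position: [0.4879, 0.0204, 0.0909]
ft_force: [0.9, 0.0, 0.7]
```

```bash
python3 -m pendant '{"travel":[[0,0,-1],[0,0,0],[0,0,0]],"delta_rot":[[0,0,0],[0,0,0],[0,0,0]]}' | sed -n '2p;4p'
```

```text
position: [0.4879, 0.0204, 0.0899]
ft_force: [0.3, -0.1, -0.9]
```

```bash
python3 -m pendant '{"travel":[[0,0,-1],[0,0,0],[0,0,0]],"delta_rot":[[0,0,0],[0,0,0],[0,0,0]]}' | sed -n '2p;4p'
```

```text
position: [0.4879, 0.0204, 0.0889]
ft_force: [0.4, -0.6, -0.2]
```

```bash
python3 -m pendant '{"travel":[[0,0,-0.7],[0,0,0],[0,0,0]],"delta_rot":[[0,0,0],[0,0,0],[0,0,0]]}' | sed -n '2p;4p'
```

```text
position: [0.4879, 0.0204, 0.0882]
ft_force: [-0.6, 0.6, 0.5]
```

```bash
python3 -m pendant '{"travel":[[0,0,-0.8],[0,0,0],[0,0,0]],"delta_rot":[[0,0,0],[0,0,0],[0,0,0]]}' | sed -n '2p;4p'
```

```text
position: [0.4879, 0.0204, 0.0874]
ft_force: [0.3, -0.5, -0.1]
```

```bash
python3 -m pendant '{"travel":[[0,0,-0.8],[0,0,0],[0,0,0]],"delta_rot":[[0,0,0],[0,0,0],[0,0,0]]}' | sed -n '2p;4p'
```

```text
position: [0.4879, 0.0203, 0.0866]
ft_force: [0.1, 0.6, 0.6]
```

```bash
python3 -m pendant '{"travel":[[0,0,-0.6],[0,0,0],[0,0,0]],"delta_rot":[[0,0,0],[0,0,0],[0,0,0]]}' | sed -n '2p;4p'
```

```text
position: [0.4879, 0.0203, 0.086]
ft_force: [0.4, 0.2, -0.1]
```

```bash
python3 -m pendant '{"travel":[[0,0,-0.6],[0,0,0],[0,0,0]],"delta_rot":[[0,0,0],[0,0,0],[0,0,0]]}' | sed -n '2p;4p'
```

```text
position: [0.4879, 0.0204, 0.0854]
ft_force: [0.1, -0.5, -0.4]
```

```bash
python3 -m pendant '{"travel":[[0,0,-0.6],[0,0,0],[0,0,0]],"delta_rot":[[0,0,0],[0,0,0],[0,0,0]]}' | sed -n '2p;4p'
```

```text
position: [0.4879, 0.0203, 0.0849]
ft_force: [0.4, 0.4, 0.2]
```

```bash
python3 -m pendant '{"travel":[[0,0,-0.6],[0,0,0],[0,0,0]],"delta_rot":[[0,0,0],[0,0,0],[0,0,0]]}' | sed -n '2p;4p'
```

```text
position: [0.4881, 0.0204, 0.0846]
ft_force: [-0.9, 1.3, 4.1]
```

The touch (4 N) finds the plate's highest point at z = 84.8 mm. For an 80 x 12 mm plate at this tilt, that puts its centre at about 45.0 mm. This is 3 mm under the limit whatever the exact tilt, so tipping it isn't needed. I'll lift off gently, check and hand in.

```bash
python3 -m pendant '{"travel":[[0,0,1],[0,0,5],[0,0,15],[0,0,25],[0,0,30],[0,0,30],[0,0,30],[-15,-16,0],[-16,-16.5,0],[-16,-16.5,0],[0,0,0],[0,0,0],[0,0,0],[0,0,0],[0,0,0],[0,0,0]],"delta_rot":[[0,0,0],[0,0,0],[0,0,0],[0,0,0],[0,0,0],[0,0,0],[0,0,0],[0,0,0],[0,0,0],[0,0,0],[0,0,0],[0,0,0],[0,0,0],[0,0,0],[0,0,0],[0,0,0]]}'; python3 w.py pics/D | grep -- "-8[0-9]\. *2"
python3 - <<'E'
from h import *
a=cv2.imread("pics/D.png");b=cv2.imread("pics/B.png")
print("steel region diff",np.abs(a[30:100,20:170].astype(int)-b[30:100,20:170]).mean())
E
```

```text
time_s: 22.22
position: [0.4412, -0.0282, 0.2201]
tool_rot: [[-0.0, -0.074, -0.997], [0.0, -0.997, 0.074], [-1.0, -0.0, 0.0]]
ft_force: [0.2, 0.1, 0.7]
grip_width: -0.0006
[ 189  111   49   55 2282] [[-85.  28.]] [[236, 112], [189, 114], [191, 163], [200, 165], [235, 152]]
steel region diff 26.694222222222223
```

```bash
python3 w.py pics/E | grep -- "-8[0-9]\. *2"; python3 -c "
from rig import *
print(env.observe()['ft_force'],env.observe()['time_s']);print(close_job())"
```

```text
[ 189  111   48   55 2289] [[-85.  28.]] [[236, 112], [189, 113], [191, 163], [200, 165], [235, 152]]
[-0.62184768 -0.12984561  0.28575381] 22.3167
the job is handed in; nothing more can be done
None
```

The copper plate is off its lane and at rest in the blue bin, and I've handed the job in at 22.3 s. It stands on end there, leaning against the stand, rather than lying flat.

**What I did:**
- I pressed on the copper with the closed fingertips at about 8–15 N and drew it flat along its lane. Its centre reached about 44 mm past the middle of the stand.
- I then pushed it off the open end from behind with about 1–2 N. As it tipped, its tail caught under the fingertip at up to about 5 N, and it dropped when I raised the tool.

**Last checks:**
- **Position:** the plate's image stayed the same before and after the final touch, and in two pictures just before hand-in. Its centre is about 43 mm behind the bin's centre along the stand's x axis, inside the outline.
- **Height:** the measurements disagreed. The cameras put the centre at 45–51 mm against the 48 mm limit. A light touch (4 N) found its highest point at 84.8 mm, which puts the centre at about 45 mm. I trusted the touch and did not tip the plate flat.
- **Steel plate:** it looked seated in the last picture I viewed, taken before that touch. A final picture comparison there was no use (mean difference 27), because the camera stood about 9 mm lower and shadows had changed. I did not measure its shift.
- **Other things:** I did not measure the bystanders. Those in the last view looked undisturbed, and the tool never went near them. The robot was clear of everything at hand-in, with wrist force near zero.

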